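# Line up the reagent bottles by height on the bottle rack

## Task

Put the four screw-cap bottles back on the bottle rack in order of height: the tallest on the mark next to the red end stop, then each shorter one on the next mark along, the shortest at the far end. Keep every bottle upright throughout and leave each one standing upright, centred on its own mark.

Things in the scene. Friction and masses are not known exactly. Their poses are not given: they have to be found in the camera images.
- amber_bottle: brown glass bottle with a black screw cap and a white and blue label: the tallest, 165 mm high, body 72 mm diameter; cap 38 mm diameter, from 143 mm above the underside to the top; 0.5 kg. The cap is fixed and can be gripped from above. Origin at the centre of the underside, z up along the bottle.
- blue_cap_bottle: clear bottle with a blue screw cap: second tallest, 142 mm high, body 60 mm diameter; cap 42 mm diameter, from 118 mm above the underside to the top; 0.2 kg. The cap is fixed and can be gripped from above. Origin at the centre of the underside, z up along the bottle.
- white_cap_bottle: clear bottle with dark contents and a white screw cap: third tallest, 126 mm high, body 61 mm diameter; cap 46 mm diameter, from 105 mm above the underside to the top; 0.14 kg. The cap is fixed and can be gripped from above. Origin at the centre of the underside, z up along the bottle.
- red_cap_bottle: small brown bottle with a broad red screw cap: the shortest, 92 mm high, body 40 mm diameter; cap 33 mm diameter, from 66 mm above the underside to the top; 0.09 kg. The cap is fixed and can be gripped from above. Origin at the centre of the underside, z up along the bottle.
- mark_1: round white mark, blue rim and centre dot, 82 mm diameter, 2 mm thick, fixed on the rack: number 1 of four alike in a row, 95 mm apart, mark_1 at the right (-y), mark_4 at the left end. Origin: centre of its underside, 14 mm above the work surface (bottles on it stand at 16 mm). y axis along the row; x across it to the rack's low steel rail (45 mm high, 49 mm away)
- mark_2: round white mark, blue rim and centre dot, 82 mm diameter, 2 mm thick, fixed on the rack: number 2 of four alike in a row, 95 mm apart, mark_1 at the right (-y), mark_4 at the left end. Origin: centre of its underside, 14 mm above the work surface (bottles on it stand at 16 mm). y axis along the row; x across it to the rack's low steel rail (45 mm high, 49 mm away)
- mark_3: round white mark, blue rim and centre dot, 82 mm diameter, 2 mm thick, fixed on the rack: number 3 of four alike in a row, 95 mm apart, mark_1 at the right (-y), mark_4 at the left end. Origin: centre of its underside, 14 mm above the work surface (bottles on it stand at 16 mm). y axis along the row; x across it to the rack's low steel rail (45 mm high, 49 mm away)
- mark_4: round white mark, blue rim and centre dot, 82 mm diameter, 2 mm thick, fixed on the rack: number 4 of four alike in a row, 95 mm apart, mark_1 at the right (-y), mark_4 at the left end. Origin: centre of its underside, 14 mm above the work surface (bottles on it stand at 16 mm). y axis along the row; x across it to the rack's low steel rail (45 mm high, 49 mm away)
- red_end_stop: upright red plate standing at one end of the bottle rack (a grey one of the same shape stands at the other end; which end is which changes): 85 mm across the row, 10 mm thick, its top 69 mm above the work surface, 64 mm beyond the centre of the nearest mark. Origin at the centre of its underside
Things that resemble listed ones, but are neither listed nor needed, are in the scene too. Leave any purple look-alike of the white_cap_bottle alone.

How it is judged:
At the end, for the whole second after the job is handed in: Counting from the red end stop, the amber, blue-capped, white-capped and red-capped bottles stand on the first, second, third and fourth mark, each within 15 mm of the mark's centre, resting on it, upright to 0.08 rad, and at rest (((horizontal distance between red_end_stop and mark_1 below 0.15 m and horizontal distance between amber_bottle and mark_1 below 0.015 m and z of amber_bottle in the frame of mark_1 between -0.003 and 0.007 m and horizontal distance between blue_cap_bottle and mark_2 below 0.015 m and z of blue_cap_bottle in the frame of mark_2 between -0.003 and 0.007 m and horizontal distance between white_cap_bottle and mark_3 below 0.015 m and z of white_cap_bottle in the frame of mark_3 between -0.003 and 0.007 m and horizontal distance between red_cap_bottle and mark_4 below 0.015 m and z of red_cap_bottle in the frame of mark_4 between -0.003 and 0.007 m) or (horizontal distance between red_end_stop and mark_4 below 0.15 m and horizontal distance between amber_bottle and mark_4 below 0.015 m and z of amber_bottle in the frame of mark_4 between -0.003 and 0.007 m and horizontal distance between blue_cap_bottle and mark_3 below 0.015 m and z of blue_cap_bottle in the frame of mark_3 between -0.003 and 0.007 m and horizontal distance between white_cap_bottle and mark_2 below 0.015 m and z of white_cap_bottle in the frame of mark_2 between -0.003 and 0.007 m and horizontal distance between red_cap_bottle and mark_1 below 0.015 m and z of red_cap_bottle in the frame of mark_1 between -0.003 and 0.007 m)) and angle between each of amber_bottle, blue_cap_bottle, white_cap_bottle, red_cap_bottle's own z axis and vertical below 0.08 rad and linear speed of each of amber_bottle, blue_cap_bottle, white_cap_bottle, red_cap_bottle below 0.02 m/s and angular speed of each of amber_bottle, blue_cap_bottle, white_cap_bottle, red_cap_bottle below 0.2 rad/s); the robot touches nothing.
It fails at once if a bottle is tipped over (more than 0.5 rad from upright) (angle between any of amber_bottle, blue_cap_bottle, white_cap_bottle, red_cap_bottle's own z axis and vertical above 0.5 rad).
It also fails if it takes over 104 s, if anything falls off the work surface, if the arm or the gripper's body presses on something with over 40 N, if the wrist force passes 120 N, or if a joint passes its speed limit or range.

## Robot

A 6-joint arm with a two-finger parallel gripper is mounted at the origin on a cart in front of the work surface, level with it; the furniture and walls round the work are solid. World frame = base frame: x ahead of the robot, y to its left, z up, the work surface at z = 0. Lengths are in m, angles in rad, forces in N, time in s.
With the tool pointing down it reaches from about 0.3 to 0.75 m from the base axis. Payload 8.5 kg.
Tool frame: the origin (TCP) lies on the centre line of the jaws, within the pads' length; the fingertips stand 11 mm ahead of it and the grasp point (between the pads) lies 8 mm behind it (env.finger_overhang is the distance from the TCP to the fingertips, in m); z points along the fingers, y is the line along which they close (so a half turn about z gives the same grasp; the last joint's range is limited). The gripper opens to 85 mm and grips with 20 to 120 N. Pads are 22 mm wide; open, the fingers measure 114 mm over their backs; the gripper's body (76 mm by 85 mm) begins 54 mm behind the grasp point. The pads swing forward as they close: fully open they stand 13 mm farther back than shut.
Start: joints at [-1.527, 0.381, 1.297, -0, 1.464, -0.215], TCP at [0.141, -0.532, 0.242] pointing down, gripper open.
Joint ranges: [-3.11, 3.11], [-0.89, 2.33], [0.22, 2.48], [-1.42, 4.56], [0.17, 2.85], [-2.88, 2.88]. Speed limits (rad/s): [2.39, 2.39, 3.14, 3.14, 3.14, 3.14].

## Interface

Orientations are given as a rotation vector (axis times angle).
In Python, from workcell import telemetry, vision, env, search_frame, masks_of, spot_point gives the robot as it stands.
- The arm moves only by the shell command python3 -m creep 'ROWS' [FORCE]. ROWS is a JSON object whose one key "rows" holds one flat list of numbers, 7 for each row, row after row: the finger opening in m, from 0 to 0.0854, then the shift along the tool's x, y, z in m, then the turn, a rotation vector about the tool's x, y, z in rad. In form: {"rows": [gripper, x, y, z, rx, ry, rz, gripper, x, y, z, rx, ry, rz, ...]}. A call has 1 to 10 rows; each row is the pose to reach, as a shift and turn from the pose commanded when the call began, along the tool's axes at that moment; what a row does not reach only later rows make up. A row lasts 1/10 s, in which the tool goes at most 50 mm and 8.59 degrees, less where a joint would pass 70% of its speed; a pose out of reach is approached as far as the arm can. A call with a gripper value outside its range is refused whole. The fingers move at their own pace and stop on an object; FORCE is the grip in N (left out, the last holds). Time passes only in rows, so rows that repeat a pose let the fingers close. It gives the time, the measured TCP pose, the force, the opening and the grip force at its end, in the units of the state.
- telemetry.state(): the state, without advancing time (a new reading comes with each control period).
- vision.get_image(name): name is "side" or "top"; returns the picture (400x640x3 uint8, red, green, blue); there is no depth.
- vision.get_calibration(name): a dict with "camera_matrix" (3x3 intrinsics, pixels), "origin" and "orientation" of the camera in the world. Camera axes: x right, y down, z forward; pixel columns grow to the right and rows downward; lengths in m; the calibration is good to about 2 mm. A picture is of the moment at which its call begins. get_calibration takes no time and is no camera call.
- env.close_job(): hands the job in; it is judged then, once.
Trained networks look in the newest picture that a camera, given by its name, has taken for a name from the list of things; names that differ only in an ending like _2 or _b are one class to them, and where a whole thing is asked for, a point or a joint stands for the part that bears it (a point fixed in the world has none). Each returns a list of dicts, best first, with "score" (0 to 1); they miss things now and then, are a little off and sometimes report something else, mostly with a low value. They report only what shows in the picture. A call takes as long as a camera call. They do not tell look-alikes from the thing itself.
- search_frame(camera, label): "rect" ([left, top, right, bottom] in pixels, round what is visible of it).
- masks_of(camera, label): "region" (400x640 bool, what is visible of it) and "rect" ([left, top, right, bottom] in pixels, round what is visible of it).
- spot_point(camera, label): "uv" ([column, row] in pixels: a listed point, or the origin of a listed thing).
The state is a dict: "time": time; "joints": joint angles; "dq": joint speeds; "effort": joint torques, N m; "tcp_pos": TCP position; "tool_rot": TCP orientation; "contact_force": force on the tool from outside, world axes, zero at the start; "ft_torque": the same for the moment, N m; "finger_gap": finger opening in m; "gripper_force": force on a finger pad.
Only numpy, scipy, OpenCV 4.12 (cv2) and the standard library are available. Lean on these libraries where they do the work, as an engineer would, in place of code of your own. Each camera call takes 0.05 s, during which the arm holds its last target. There are 200 camera calls.

## Working session

There is one attempt and no reset: what is moved stays moved. The work goes in short steps, Python scripts to look and compute and a shell command to move; the robot and the scene stay as the last step left them, time stands still between calls to the robot, and variables do not carry over. Pictures are saved under pics/ and viewed, at most 14 in all, crops included, and the job is handed in when it is done.

```bash
mkdir -p pics; ls; python3 - <<'E'
from workcell import telemetry, vision, env, search_frame, masks_of, spot_point
import cv2, numpy as np
s=telemetry.state();print(s['time'],s['tcp_pos'],s['tool_rot'],s['finger_gap'],env.finger_overhang)
for c in('side','top'):
    im=vision.get_image(c);cv2.imwrite(f'pics/{c}0.png',im[...,::-1])
    k=vision.get_calibration(c);print(c,k)
    for n in('amber_bottle','blue_cap_bottle','white_cap_bottle','red_cap_bottle','mark_1','red_end_stop'):
        print(n,[(np.round(d['rect']).astype(int).tolist(),round(d['score'],2)) for d in search_frame(c,n)][:6])
E
```

```text
pics
0.0 [ 0.14073528 -0.53139663  0.2417084 ] [-3.11386552e+00 -4.05226268e-01 -1.62123569e-04] 0.08541539704274055 0.011
side {'camera_matrix': array([[364.36281169,   0.        , 318.70620259],
       [  0.        , 364.36281169, 198.39138259],
       [  0.        ,   0.        ,   1.        ]]), 'origin': array([ 0.49238519, -0.79417784,  0.79158601]), 'orientation': array([-2.29777879,  0.16653204, -0.0462735 ])}
amber_bottle [([263, 168, 290, 216], 0.64)]
blue_cap_bottle [([263, 272, 296, 323], 0.73), ([258, 152, 282, 183], 0.27)]
white_cap_bottle [([296, 121, 315, 155], 0.83), ([262, 151, 280, 181], 0.58), ([351, 126, 368, 163], 0.57)]
red_cap_bottle [([258, 209, 275, 239], 0.88)]
mark_1 [([316, 227, 346, 240], 0.87), ([312, 205, 343, 222], 0.79), ([313, 167, 339, 182], 0.72), ([317, 183, 339, 201], 0.59)]
red_end_stop [([315, 241, 348, 257], 0.9)]
top {'camera_matrix': array([[503.61688529,   0.        , 316.40530693],
       [  0.        , 503.61688529, 192.52103797],
       [  0.        ,   0.        ,   1.        ]]), 'origin': array([0.3600962 , 0.00192754, 1.27778187]), 'orientation': array([-2.12762837,  2.10379403, -0.16509073])}
amber_bottle [([293, 225, 328, 258], 0.83)]
blue_cap_bottle [([445, 232, 480, 264], 0.96)]
white_cap_bottle [([177, 179, 210, 208], 0.76), ([206, 104, 245, 141], 0.73), ([246, 236, 273, 258], 0.62)]
red_cap_bottle [([338, 249, 356, 266], 0.47), ([355, 172, 386, 198], 0.35)]
mark_1 [([354, 173, 386, 202], 0.94), ([281, 164, 310, 198], 0.84), ([314, 164, 351, 199], 0.8), ([244, 161, 276, 192], 0.7)]
red_end_stop [([388, 170, 404, 208], 0.63), ([315, 166, 351, 198], 0.17)]
```

View pics/side0.png

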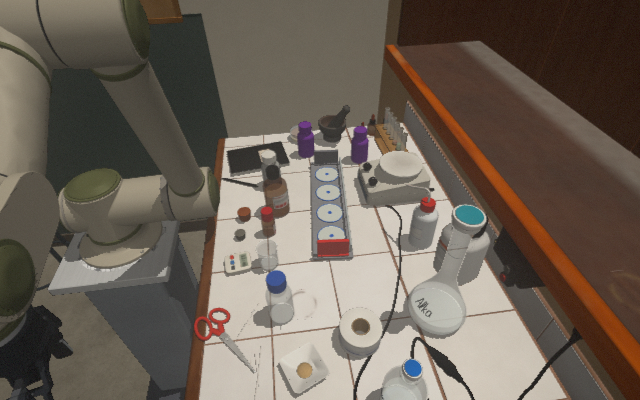

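View pics/top0.png

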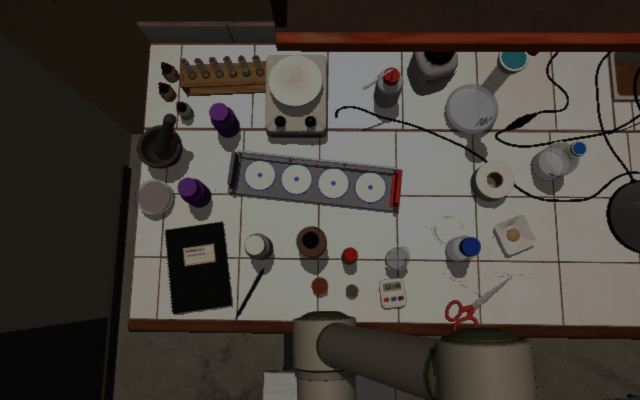

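The red stop is at top (396,188), the -y end, so amber goes on mark_1. Candidates in the top picture:
- **Amber:** (311,242).
- **Blue cap:** (463,250), versus the flask cap at (578,149).
- **White cap:** (258,246), versus the purple ones at (225,120) and (194,192).
- **Red cap:** (350,256), versus the wash bottle at (390,77).

I choose the four on the near side and check them in one crop.

```bash
cat > h.py <<'E'
import numpy as np, cv2
from scipy.spatial.transform import Rotation as R
from workcell import telemetry, vision, env, search_frame, masks_of, spot_point
def back(c,uv,z):
    k=vision.get_calibration(c);d=R.from_rotvec(k['orientation']).apply(np.linalg.solve(k['camera_matrix'],[uv[0],uv[1],1]))
    o=k['origin'];return (o+d*(z-o[2])/d[2])[:2]
def proj(c,p):
    k=vision.get_calibration(c);q=k['camera_matrix']@R.from_rotvec(k['orientation']).inv().apply(np.array(p)-k['origin']);return q[:2]/q[2]
E
python3 - <<'E'
from h import *
im=cv2.imread('pics/top0.png')
cv2.imwrite('pics/crop.png',cv2.resize(im[150:275,235:495],None,fx=3,fy=3,interpolation=cv2.INTER_CUBIC))
for c in('top','side'):
    vision.get_image(c)
    for n,rng in(('mark_1',16),('amber_bottle',0),('blue_cap_bottle',0),('white_cap_bottle',0),('red_cap_bottle',0),('red_end_stop',0)):
        print(c,n,[(np.round(d['uv'],1).tolist(),np.round(back(c,d['uv'],rng/1000),3).tolist(),round(d['score'],2)) for d in spot_point(c,n)][:5])
    # marks by ellipse of mask
    for d in masks_of(c,'mark_1')[:4]:
        v,u=np.nonzero(d['region']);print('mask',np.round([u.mean(),v.mean()],1),np.round(back(c,[u.mean(),v.mean()],.016),4))
E
```

```text
top mark_1 [([296.7, 176.4], [0.632, 0.086], 0.87), ([331.1, 182.2], [0.617, -0.002], 0.65), ([259.1, 177.3], [0.628, 0.183], 0.63), ([368.8, 187.0], [0.606, -0.098], 0.58)]
top amber_bottle [([309.8, 245.2], [0.457, 0.05], 0.79)]
top blue_cap_bottle []
top white_cap_bottle [([258.7, 247.0], [0.451, 0.18], 0.97), ([228.2, 125.5], [0.772, 0.272], 0.87), ([198.5, 201.0], [0.568, 0.34], 0.81)]
top red_cap_bottle [([349.7, 258.5], [0.425, -0.051], 0.62)]
top red_end_stop [([394.3, 191.8], [0.597, -0.165], 0.79), ([365.6, 189.1], [0.603, -0.092], 0.7)]
mask [370.2 187. ] [ 0.6056 -0.1021]
mask [296.2 178.7] [0.6257 0.0871]
mask [259.9 174.6] [0.6356 0.1808]
mask [333.1 183.1] [ 0.6149 -0.0076]
side mark_1 [([328.9, 213.7], [0.615, -0.012], 0.74), ([324.6, 177.1], [0.628, 0.166], 0.6), ([327.9, 190.6], [0.628, 0.095], 0.55), ([331.6, 239.4], [0.606, -0.115], 0.53)]
side amber_bottle [([277.4, 211.5], [0.459, 0.039], 0.94), ([329.2, 214.4], [0.618, 0.001], 0.67), ([328.5, 235.8], [0.602, -0.086], 0.62)]
side blue_cap_bottle [([281.1, 315.2], [0.45, -0.321], 0.69), ([267.6, 236.8], [0.425, -0.063], 0.45)]
side white_cap_bottle [([361.3, 159.8], [0.778, 0.265], 0.92), ([305.9, 151.6], [0.583, 0.35], 0.66), ([272.1, 183.1], [0.449, 0.182], 0.56)]
side red_cap_bottle [([267.7, 234.7], [0.426, -0.055], 0.59)]
side red_end_stop []
mask [328.9 212.5] [ 0.6153 -0.0067]
mask [327.8 192.1] [0.6267 0.0877]
mask [330.6 233. ] [ 0.6072 -0.0908]
mask [326.4 174.1] [0.6363 0.1814]
```

View pics/crop.png

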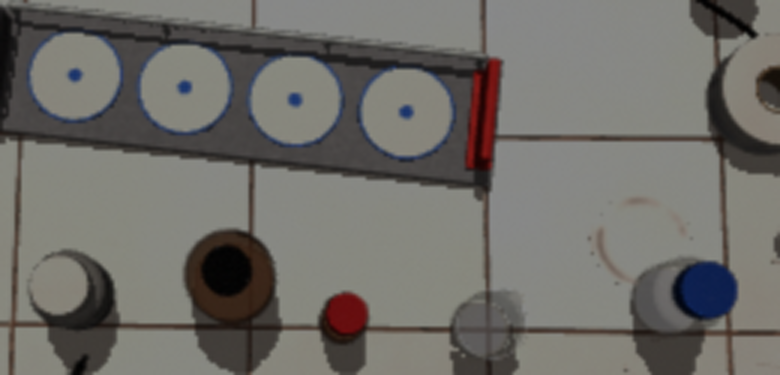

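The crop shows the amber cap at crop (227,270), blue at (707,290), white at (59,283) and red at (347,313). All four match the descriptions. A clear beaker stands at (483,322). The mark dots are at (75,75), (185,87), (295,99) and (406,112).

```bash
python3 - <<'E'
from h import *
im=cv2.imread('pics/top0.png');sd=cv2.imread('pics/side0.png')
S={'amber':((227,270),.165),'blue':((707,290),.142),'white':((59,283),.126),'red':((347,313),.092)}
hsv=cv2.cvtColor(im,cv2.COLOR_BGR2HSV)
for n,(c,z) in S.items():
    u=np.array(c)/3+[235,150]-1/3; p=back('top',u,z)
    q=proj('side',[*p,z]);print(n,u.round(1),'xy',p.round(4),'side px',q.round(1))
    cv2.circle(sd,tuple(np.round(q*8).astype(int)),12,(0,255,0),-1,shift=3) if 0 else cv2.drawMarker(sd,tuple(np.round(q).astype(int)),(0,255,0),0,3,1)
for i,c in enumerate([(406,112),(295,99),(185,87),(75,75)]):
    u=np.array(c)/3+[235,150]-1/3; p=back('top',u,.016);q=proj('side',[*p,.016]);print('mark',i+1,p.round(4))
    cv2.drawMarker(sd,tuple(np.round(q).astype(int)),(0,0,255),0,3,1)
cv2.imwrite('pics/sc.png',cv2.resize(sd[140:330,220:380],None,fx=3,fy=3,interpolation=cv2.INTER_CUBIC))
E
```

```text
amber [310.3 239.7] xy [0.4569 0.0429] side px [270.9 168.9]
blue [470.3 246.3] xy [ 0.448 -0.314] side px [274.3 277.4]
white [254.3 244. ] xy [0.4489 0.1724] side px [268.1 154.4]
red [350.3 254. ] xy [ 0.4308 -0.0485] side px [265.6 210.5]
mark 1 [ 0.6055 -0.1015]
mark 2 [ 0.616  -0.0073]
mark 3 [0.6256 0.0867]
mark 4 [0.6353 0.1813]
```

View pics/sc.png

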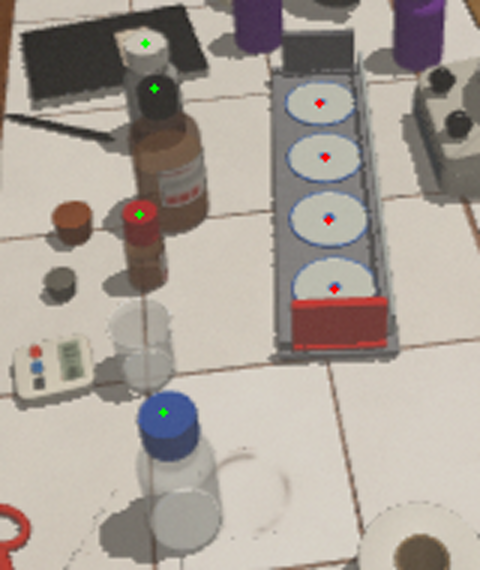

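```bash
python3 -m creep '{"rows":[0.085,0.352,-0.131,0,0,0,-1.312,0.085,0.352,-0.131,0,0,0,-1.312,0.085,0.352,-0.131,0,0,0,-1.312,0.085,0.352,-0.131,0,0,0,-1.312,0.085,0.352,-0.131,0,0,0,-1.312,0.085,0.352,-0.131,0,0,0,-1.312,0.085,0.352,-0.131,0,0,0,-1.312,0.085,0.352,-0.131,0,0,0,-1.312,0.085,0.352,-0.131,0,0,0,-1.312,0.085,0.352,-0.131,0,0,0,-1.312]}' 40
```

```text
time: 2.5
tcp_pos: [0.448, -0.3143, 0.2422]
tool_rot: [-2.218, -2.224, 0.0]
contact_force: [0.1, 0.5, 0.4]
finger_gap: 0.0852
gripper_force: 0.0
```

```bash
python3 -m creep '{"rows":[0.085,0,0,0.05,0,0,0,0.085,0,0,0.1,0,0,0,0.085,0,0,0.118,0,0,0,0.085,0,0,0.118,0,0,0,0.03,0,0,0.118,0,0,0,0.03,0,0,0.118,0,0,0,0.03,0,0,0.118,0,0,0,0.03,0,0,0.118,0,0,0,0.03,0,0,0.118,0,0,0,0.03,0,0,0.118,0,0,0]}' 40
```

```text
time: 3.5
tcp_pos: [0.4481, -0.3155, 0.126]
tool_rot: [2.219, 2.219, -0.0]
contact_force: [-0.1, -0.6, 6.4]
finger_gap: 0.0414
gripper_force: 40.7
```

```bash
python3 -m creep '{"rows":[0.03,0,0,-0.02,0,0,0,0.03,0,0,-0.06,0,0,0,0.03,0,0,-0.1,0,0,0,0.03,0.02,0.011,-0.12,0,0,0,0.03,0.05,0.027,-0.12,0,0,0,0.03,0.08,0.044,-0.12,0,0,0,0.03,0.11,0.06,-0.12,0,0,0,0.03,0.14,0.076,-0.12,0,0,0,0.03,0.17,0.093,-0.12,0,0,0,0.03,0.2,0.109,-0.12,0,0,0]}' 40
python3 -m creep '{"rows":[0.03,0.02,0.011,0,0,0,0,0.03,0.04,0.022,0,0,0,0,0.03,0.06,0.033,0,0,0,0,0.03,0.08,0.044,0,0,0,0,0.03,0.1,0.055,0,0,0,0,0.03,0.107,0.059,0,0,0,0,0.03,0.107,0.059,0,0,0,0,0.03,0.107,0.059,0,0,0,0]}' 40
python3 - <<'E'
from h import *
im=vision.get_image('side');cv2.imwrite('pics/s2.png',cv2.resize(im[100:340,180:420,::-1],None,fx=2.4,fy=2.4))
s=telemetry.state();print(s['tcp_pos'])
E
```

```text
time: 4.5
tcp_pos: [0.5569, -0.1135, 0.2446]
tool_rot: [2.222, 2.221, 0.0]
contact_force: [0.6, -0.3, -2.1]
finger_gap: 0.041
gripper_force: 41.4
time: 5.3
tcp_pos: [0.6152, -0.0086, 0.2443]
tool_rot: [2.222, 2.221, -0.001]
contact_force: [-0.2, 0.3, -2.0]
finger_gap: 0.0411
gripper_force: 41.4
[ 0.61512909 -0.00884943  0.2444159 ]
```

View pics/s2.png

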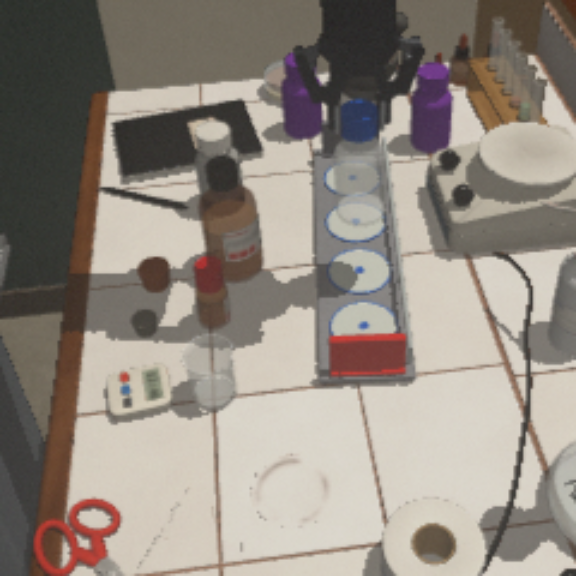

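Held upright over mark 2. The bottle underside ring shows at crop (360,212) and the dot of mark 2 at crop (360,270).

```bash
python3 - <<'E'
from h import *
print(proj('side',[.6152,-.0088,.119]),(np.array([360,212])/2.4+[180,100]))
E
python3 -m creep '{"rows":[0.03,0,0,0.03,0,0,0,0.03,0,0,0.06,0,0,0,0.03,0,0,0.08,0,0,0,0.03,0,0,0.09,0,0,0,0.03,0,0,0.095,0,0,0,0.03,0,0,0.099,0,0,0,0.03,0,0,0.101,0,0,0,0.03,0,0,0.102,0,0,0,0.03,0,0,0.102,0,0,0]}' 40
```

```text
[328.88972053 187.17889289] [330.         188.33333333]
time: 6.25
tcp_pos: [0.6157, -0.008, 0.1428]
tool_rot: [2.221, 2.221, 0.001]
contact_force: [0.1, -0.3, -2.1]
finger_gap: 0.0414
gripper_force: 41.4
```

```bash
python3 -m creep '{"rows":[0.03,0,0,0.001,0,0,0,0.03,0,0,0.002,0,0,0,0.03,0,0,0.002,0,0,0]}' 40
```

```text
time: 6.55
tcp_pos: [0.6159, -0.008, 0.142]
tool_rot: [2.22, 2.22, 0.002]
contact_force: [-0.9, 0.2, 7.5]
finger_gap: 0.0411
gripper_force: 42.0
```

```bash
python3 -m creep '{"rows":[0.085,0,0,-0.001,0,0,0,0.085,0,0,-0.001,0,0,0,0.085,0,0,-0.001,0,0,0,0.085,0,0,-0.001,0,0,0,0.085,0,0,-0.001,0,0,0,0.085,0,0,-0.05,0,0,0,0.085,0,0,-0.1,0,0,0,0.085,0.01,-0.03,-0.105,0,0,0,0.085,0.025,-0.08,-0.105,0,0,0,0.085,0.04,-0.12,-0.105,0,0,0]}' 40
python3 -m creep '{"rows":[0.085,0.011,-0.039,0,0,0,0,0.085,0.011,-0.039,0,0,0,0,0.085,0.011,-0.039,0,0,0,0]}' 40
python3 - <<'E'
from h import *
im=vision.get_image('side');cv2.imwrite('pics/s3.png',cv2.resize(im[100:340,180:420,::-1],None,fx=2.4,fy=2.4))
E
```

```text
time: 7.55
tcp_pos: [0.4937, 0.0324, 0.2453]
tool_rot: [2.222, 2.221, 0.0]
contact_force: [1.0, 0.3, 0.5]
finger_gap: 0.0848
gripper_force: 0.0
time: 7.85
tcp_pos: [0.4564, 0.0432, 0.2459]
tool_rot: [2.22, 2.221, 0.001]
contact_force: [0.4, 0.4, 0.1]
finger_gap: 0.085
gripper_force: 0.0
```

View pics/s3.png

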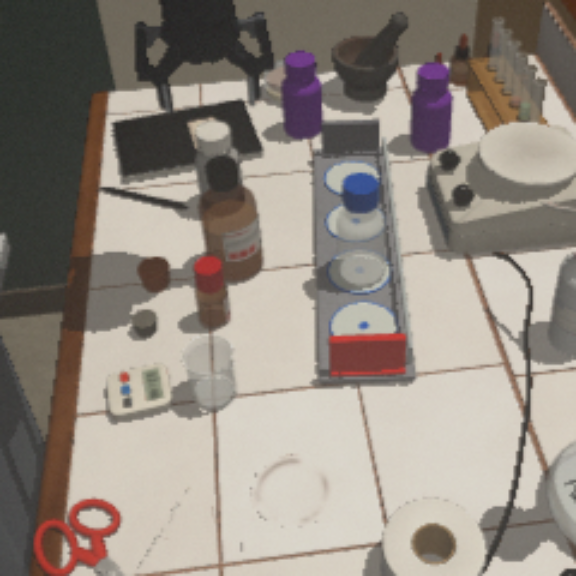

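Blue stands on mark 2: underside ring at crop (358,270), right around the dot. Next is amber.

```bash
python3 -m creep '{"rows":[0.085,0,0,0.05,0,0,0,0.085,0,0,0.09,0,0,0,0.085,0,0,0.097,0,0,0,0.085,0,0,0.097,0,0,0,0.03,0,0,0.097,0,0,0,0.03,0,0,0.097,0,0,0,0.03,0,0,0.097,0,0,0,0.03,0,0,0.097,0,0,0,0.03,0,0,0.097,0,0,0,0.03,0,0,0.097,0,0,0]}' 70
```

```text
time: 8.9
tcp_pos: [0.4576, 0.0429, 0.1497]
tool_rot: [2.219, 2.219, 0.003]
contact_force: [0.9, -1.2, 5.8]
finger_gap: 0.0353
gripper_force: 70.3
```

```bash
python3 -m creep '{"rows":[0.03,0,0,-0.015,0,0,0,0.03,0,0,-0.04,0,0,0,0.03,0,0,-0.07,0,0,0,0.03,0,0,-0.1,0,0,0,0.03,0,0,-0.12,0,0,0,0.03,-0.02,0,-0.12,0,0,0,0.03,-0.045,0,-0.12,0,0,0,0.03,-0.07,0,-0.12,0,0,0,0.03,-0.095,0.01,-0.12,0,0,0,0.03,-0.12,0.025,-0.12,0,0,0]}' 70
python3 -m creep '{"rows":[0.03,-0.018,0.018,0,0,0,0,0.03,-0.024,0.043,0,0,0,0,0.03,-0.024,0.068,0,0,0,0,0.03,-0.024,0.093,0,0,0,0,0.03,-0.024,0.113,0,0,0,0,0.03,-0.024,0.123,0,0,0,0,0.03,-0.024,0.123,0,0,0,0,0.03,-0.024,0.123,0,0,0,0]}' 70
python3 - <<'E'
from h import *
im=vision.get_image('side');cv2.imwrite('pics/s4.png',cv2.resize(im[100:340,180:420,::-1],None,fx=2.4,fy=2.4))
E
```

```text
time: 9.9
tcp_pos: [0.481, -0.0777, 0.2685]
tool_rot: [-2.221, -2.221, 0.0]
contact_force: [0.4, 0.3, -4.4]
finger_gap: 0.0354
gripper_force: 70.9
time: 10.7
tcp_pos: [0.604, -0.1008, 0.268]
tool_rot: [-2.22, -2.221, 0.001]
contact_force: [-0.3, -0.4, -4.7]
finger_gap: 0.0353
gripper_force: 71.0
```

View pics/s4.png

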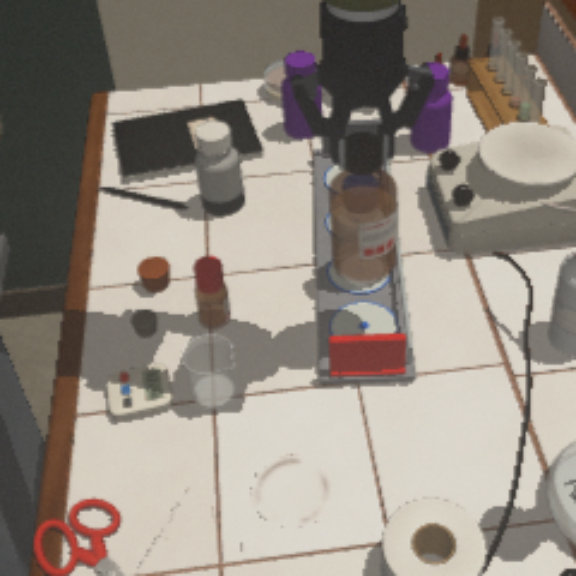

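Amber is held upright, its underside at crop (358,285), heading for the mark 1 dot at (363,325).

```bash
python3 -m creep '{"rows":[0.03,0,0.001,0.03,0,0,0,0.03,0,0.001,0.06,0,0,0,0.03,0,0.001,0.08,0,0,0,0.03,0,0.001,0.09,0,0,0,0.03,0,0.001,0.096,0,0,0,0.03,0,0.001,0.099,0,0,0,0.03,0,0.001,0.101,0,0,0,0.03,0,0.001,0.102,0,0,0,0.03,0,0.001,0.103,0,0,0,0.03,0,0.001,0.103,0,0,0]}' 70
```

```text
time: 11.75
tcp_pos: [0.6057, -0.101, 0.1658]
tool_rot: [2.221, 2.221, 0.001]
contact_force: [-0.3, -0.0, -3.7]
finger_gap: 0.0352
gripper_force: 71.2
```

```bash
python3 -m creep '{"rows":[0.03,0,0,0.001,0,0,0,0.03,0,0,0.002,0,0,0,0.03,0,0,0.002,0,0,0]}' 70
```

```text
time: 12.05
tcp_pos: [0.6059, -0.1011, 0.1657]
tool_rot: [2.219, 2.219, 0.002]
contact_force: [-3.4, 1.2, 10.8]
finger_gap: 0.0346
gripper_force: 72.2
```

```bash
python3 -m creep '{"rows":[0.085,0,0,-0.001,0,0,0,0.085,0,0,-0.001,0,0,0,0.085,0,0,-0.001,0,0,0,0.085,0,0,-0.001,0,0,0,0.085,0,0,-0.001,0,0,0,0.085,0,0,-0.045,0,0,0,0.085,0,0,-0.09,0,0,0,0.085,0.01,-0.03,-0.09,0,0,0,0.085,0.025,-0.075,-0.09,0,0,0,0.085,0.04,-0.12,-0.09,0,0,0]}' 40
python3 -m creep '{"rows":[0.085,0.0125,-0.045,0,0,0,0,0.085,0.0125,-0.054,0,0,0,0,0.085,0.0125,-0.054,0.04,0,0,0,0.085,0.0125,-0.054,0.04,0,0,0]}' 40
python3 - <<'E'
from h import *
vision.get_image('top')
im=vision.get_image('side');cv2.imwrite('pics/s5.png',cv2.resize(im[100:340,180:420,::-1],None,fx=2.4,fy=2.4))
E
```

```text
time: 13.05
tcp_pos: [0.484, -0.0605, 0.2531]
tool_rot: [2.222, 2.221, 0.0]
contact_force: [-0.6, 0.1, 0.2]
finger_gap: 0.0853
gripper_force: 0.0
time: 13.45
tcp_pos: [0.4299, -0.0479, 0.2107]
tool_rot: [-2.218, -2.217, 0.004]
contact_force: [0.7, -0.3, 0.2]
finger_gap: 0.0852
gripper_force: 0.0
```

View pics/s5.png

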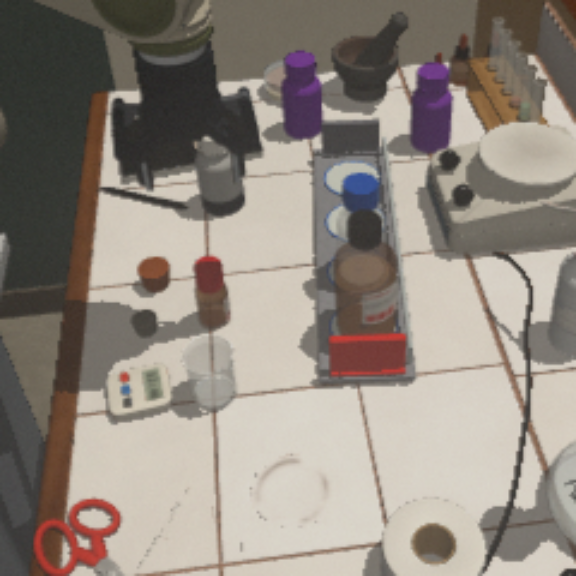

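Amber stands on mark 1, cap at crop (364,228). The gripper is above red. Descending.

```bash
python3 -m creep '{"rows":[0.085,0,0,0.05,0,0,0,0.085,0,0,0.1,0,0,0,0.085,0,0,0.137,0,0,0,0.085,0,0,0.137,0,0,0,0.025,0,0,0.137,0,0,0,0.025,0,0,0.137,0,0,0,0.025,0,0,0.137,0,0,0,0.025,0,0,0.137,0,0,0,0.025,0,0,0.137,0,0,0,0.025,0,0,0.137,0,0,0]}' 40
```

```text
time: 14.55
tcp_pos: [0.4321, -0.0487, 0.0779]
tool_rot: [2.219, 2.22, 0.002]
contact_force: [-2.8, -0.3, 11.5]
finger_gap: 0.0314
gripper_force: 38.7
```

```bash
python3 -m creep '{"rows":[0.025,0,0,-0.015,0,0,0,0.025,0,0,-0.05,0,0,0,0.025,0,0,-0.09,0,0,0,0.025,0,0,-0.13,0,0,0,0.025,0.02,0.018,-0.15,0,0,0,0.025,0.045,0.04,-0.15,0,0,0,0.025,0.07,0.062,-0.15,0,0,0,0.025,0.095,0.084,-0.15,0,0,0,0.025,0.12,0.106,-0.15,0,0,0,0.025,0.145,0.128,-0.15,0,0,0]}' 40
python3 -m creep '{"rows":[0.025,0.025,0.022,0,0,0,0,0.025,0.05,0.044,0,0,0,0,0.025,0.07,0.062,0,0,0,0,0.025,0.085,0.075,0,0,0,0,0.025,0.085,0.075,0,0,0,0,0.025,0.085,0.075,0,0,0,0]}' 40
python3 - <<'E'
from h import *
im=vision.get_image('side');cv2.imwrite('pics/s6.png',cv2.resize(im[60:300,180:420,::-1],None,fx=2.4,fy=2.4))
print(telemetry.state()['tcp_pos'])
E
```

```text
time: 15.55
tcp_pos: [0.5601, 0.0978, 0.227]
tool_rot: [2.221, 2.221, 0.001]
contact_force: [0.5, -1.0, -0.9]
finger_gap: 0.0314
gripper_force: 40.3
time: 16.15
tcp_pos: [0.6341, 0.1815, 0.2265]
tool_rot: [-2.221, -2.222, 0.001]
contact_force: [-0.1, 0.4, -1.1]
finger_gap: 0.0311
gripper_force: 40.3
[0.63403276 0.18109921 0.22669173]
```

View pics/s6.png

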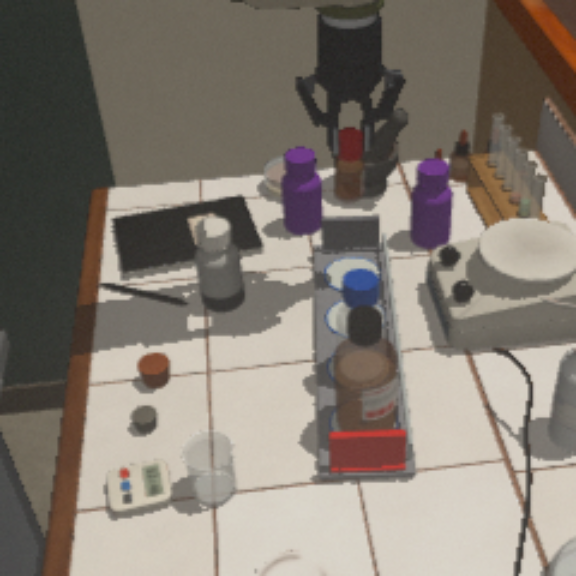

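Red is held upright at crop (348,165), above mark 4. Lowering.

```bash
python3 -m creep '{"rows":[0.025,0,0.001,0.04,0,0,0,0.025,0,0.001,0.08,0,0,0,0.025,0,0.001,0.105,0,0,0,0.025,0,0.001,0.118,0,0,0,0.025,0,0.001,0.124,0,0,0,0.025,0,0.001,0.127,0,0,0,0.025,0,0.001,0.129,0,0,0,0.025,0,0.001,0.13,0,0,0,0.025,0,0.001,0.131,0,0,0,0.025,0,0.001,0.131,0,0,0]}' 40
```

```text
time: 17.2
tcp_pos: [0.6356, 0.1816, 0.0956]
tool_rot: [2.221, 2.221, 0.001]
contact_force: [-0.7, 0.6, -0.4]
finger_gap: 0.0314
gripper_force: 40.3
```

```bash
python3 -m creep '{"rows":[0.025,0,0,0.001,0,0,0,0.025,0,0,0.002,0,0,0,0.025,0,0,0.002,0,0,0]}' 40
```

```text
time: 17.5
tcp_pos: [0.6357, 0.1816, 0.094]
tool_rot: [2.221, 2.221, 0.001]
contact_force: [-1.9, 0.2, 4.4]
finger_gap: 0.0314
gripper_force: 41.0
```

```bash
python3 -m creep '{"rows":[0.085,0,0,0,0,0,0,0.085,0,0,0,0,0,0,0.085,0,0,0,0,0,0,0.085,0,0,0,0,0,0,0.085,0,0,0,0,0,0,0.085,0,0,-0.045,0,0,0,0.085,0,0,-0.09,0,0,0,0.085,0,0,-0.135,0,0,0,0.085,-0.003,-0.05,-0.135,0,0,0,0.085,-0.006,-0.1,-0.135,0,0,0]}' 40
python3 -m creep '{"rows":[0.085,-0.003,-0.05,0,0,0,0,0.085,-0.003,-0.087,0,0,0,0,0.085,-0.003,-0.087,0,0,0,0,0.085,-0.003,-0.087,0,0,0,0]}' 40
python3 - <<'E'
from h import *
im=vision.get_image('side');cv2.imwrite('pics/s7.png',cv2.resize(im[80:280,200:400,::-1],None,fx=3,fy=3))
print(telemetry.state()['tcp_pos'])
E
```

```text
time: 18.5
tcp_pos: [0.5356, 0.1754, 0.2295]
tool_rot: [2.22, 2.219, 0.005]
contact_force: [0.4, -0.5, 0.0]
finger_gap: 0.085
gripper_force: 0.0
time: 18.9
tcp_pos: [0.4488, 0.1726, 0.229]
tool_rot: [2.22, 2.221, 0.002]
contact_force: [0.5, 0.3, -0.3]
finger_gap: 0.0849
gripper_force: 0.0
[0.44948146 0.17257393 0.22869702]
```

View pics/s7.png

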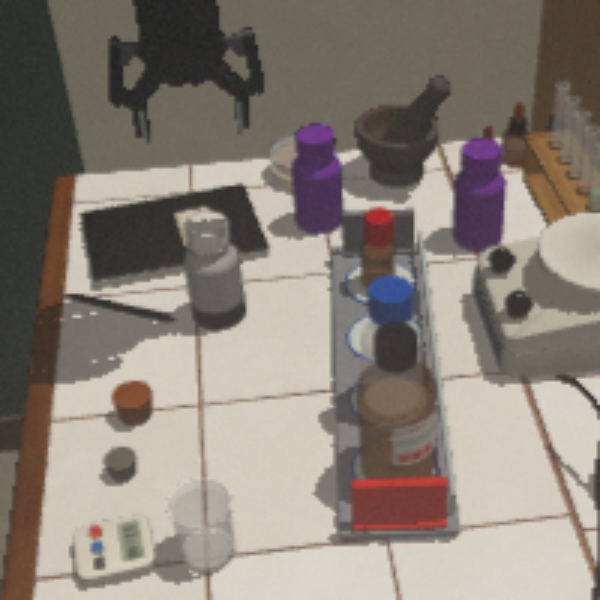

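Red stands on mark 4 at crop (378,240). White is at crop (208,230), with the gripper above it.

```bash
python3 -m creep '{"rows":[0.085,0,0,0.05,0,0,0,0.085,0,0,0.1,0,0,0,0.085,0,0,0.117,0,0,0,0.085,0,0,0.117,0,0,0,0.035,0,0,0.117,0,0,0,0.035,0,0,0.117,0,0,0,0.035,0,0,0.117,0,0,0,0.035,0,0,0.117,0,0,0,0.035,0,0,0.117,0,0,0,0.035,0,0,0.117,0,0,0]}' 40
```

```text
time: 19.95
tcp_pos: [0.4495, 0.1727, 0.1127]
tool_rot: [2.22, 2.22, 0.004]
contact_force: [-0.6, 0.4, 6.7]
finger_gap: 0.045
gripper_force: 40.7
```

```bash
python3 -m creep '{"rows":[0.035,0,0,-0.02,0,0,0,0.035,0,0,-0.06,0,0,0,0.035,0,0,-0.1,0,0,0,0.035,0,0,-0.14,0,0,0,0.035,-0.01,0.02,-0.17,0,0,0,0.035,-0.022,0.045,-0.17,0,0,0,0.035,-0.034,0.07,-0.17,0,0,0,0.035,-0.046,0.095,-0.17,0,0,0,0.035,-0.058,0.12,-0.17,0,0,0,0.035,-0.07,0.145,-0.17,0,0,0]}' 40
python3 -m creep '{"rows":[0.035,-0.01,0.02,0,0,0,0,0.035,-0.016,0.031,0,0,0,0,0.035,-0.016,0.031,0,0,0,0,0.035,-0.016,0.031,0.03,0,0,0,0.035,-0.016,0.031,0.06,0,0,0,0.035,-0.016,0.031,0.08,0,0,0,0.035,-0.016,0.031,0.08,0,0,0]}' 40
python3 - <<'E'
from h import *
im=vision.get_image('side');cv2.imwrite('pics/s8.png',cv2.resize(im[80:280,200:400,::-1],None,fx=3,fy=3))
print(telemetry.state()['tcp_pos'])
E
```

```text
time: 20.95
tcp_pos: [0.5945, 0.102, 0.2817]
tool_rot: [2.221, 2.221, 0.001]
contact_force: [-0.8, -0.6, -0.7]
finger_gap: 0.0449
gripper_force: 41.7
time: 21.65
tcp_pos: [0.6229, 0.0871, 0.199]
tool_rot: [-2.218, -2.219, 0.006]
contact_force: [-0.1, 0.1, -0.8]
finger_gap: 0.0446
gripper_force: 41.7
[0.62386388 0.08703252 0.20116416]
```

View pics/s8.png

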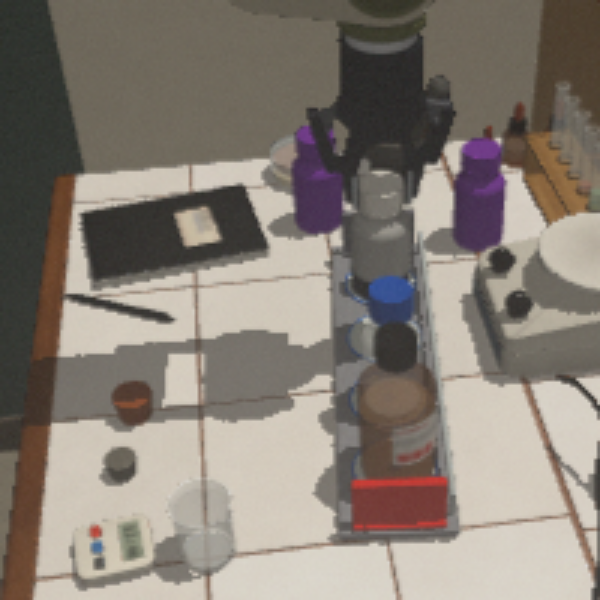

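White is held upright at crop (380,230) over mark 3.

```bash
python3 -m creep '{"rows":[0.035,0,0.001,0.025,0,0,0,0.035,0,0.001,0.045,0,0,0,0.035,0,0.001,0.058,0,0,0,0.035,0,0.001,0.064,0,0,0,0.035,0,0.001,0.067,0,0,0,0.035,0,0.001,0.069,0,0,0,0.035,0,0.001,0.07,0,0,0,0.035,0,0.001,0.071,0,0,0,0.035,0,0.001,0.071,0,0,0]}' 40
```

```text
time: 22.6
tcp_pos: [0.6258, 0.0866, 0.1306]
tool_rot: [2.221, 2.221, 0.0]
contact_force: [0.2, -0.2, -0.5]
finger_gap: 0.045
gripper_force: 41.7
```

```bash
python3 -m creep '{"rows":[0.035,0,0,0.001,0,0,0,0.035,0,0,0.002,0,0,0,0.035,0,0,0.002,0,0,0]}' 40
```

```text
time: 22.9
tcp_pos: [0.6258, 0.0865, 0.1289]
tool_rot: [2.221, 2.221, 0.001]
contact_force: [-1.4, 0.1, 3.9]
finger_gap: 0.0447
gripper_force: 42.1
```

Resting on the mark. Release, rise and back off.

```bash
python3 -m creep '{"rows":[0.085,0,0,0,0,0,0,0.085,0,0,0,0,0,0,0.085,0,0,0,0,0,0,0.085,0,0,0,0,0,0,0.085,0,0,0,0,0,0,0.085,0,0,-0.045,0,0,0,0.085,0,0,-0.09,0,0,0,0.085,0,0,-0.13,0,0,0,0.085,0,-0.05,-0.13,0,0,0,0.085,0,-0.1,-0.13,0,0,0]}' 40
python3 -m creep '{"rows":[0.085,0,-0.05,0,0,0,0,0.085,0,-0.1,0,0,0,0,0.085,0,-0.15,0,0,0,0,0.085,0,-0.15,0,0,0,0,0.085,0,-0.15,0,0,0,0,0.085,0,-0.15,0,0,0,0]}' 40
python3 - <<'E'
from h import *
im=vision.get_image('side');a=cv2.resize(im[130:270,280:390,::-1],None,fx=3.5,fy=3.5)
im=vision.get_image('top');b=cv2.resize(im[140:230,220:420,::-1],None,fx=2,fy=2)
c=np.zeros((490,790,3),np.uint8);c[:a.shape[0],:a.shape[1]]=a;c[:180,390:790]=b;cv2.imwrite('pics/end.png',c)
for n,z in(('amber_bottle',.016),('blue_cap_bottle',.016),('white_cap_bottle',.016),('red_cap_bottle',.016)):
  print(n,[(np.round(back('top',d['uv'],z),3).tolist(),round(d['score'],2)) for d in spot_point('top',n)][:4])
# expected cap-top pixels
for p in([.6055,-.1015,.181],[.616,-.0073,.158],[.6256,.0867,.142],[.6353,.1813,.108]):
  print(((proj('top',p)-[220,140])*2+[390,0]).round(),((proj('side',p)-[280,130])*3.5).round())
E
```

```text
time: 23.9
tcp_pos: [0.5254, 0.0864, 0.2592]
tool_rot: [2.22, 2.219, 0.003]
contact_force: [-0.0, 0.4, 0.3]
finger_gap: 0.085
gripper_force: 0.0
time: 24.5
tcp_pos: [0.3767, 0.0865, 0.2586]
tool_rot: [2.221, 2.221, 0.001]
contact_force: [0.8, -0.5, -0.1]
finger_gap: 0.0853
gripper_force: 0.0
amber_bottle [([0.608, -0.095], 0.95)]
blue_cap_bottle [([0.621, -0.01], 0.61)]
white_cap_bottle [([0.576, 0.336], 0.82), ([0.767, 0.275], 0.79), ([0.631, 0.093], 0.64), ([0.624, -0.009], 0.29)]
red_cap_bottle [([0.63, 0.177], 0.75), ([0.618, 0.087], 0.35)]
[702.  66.] [178. 218.]
[617.  61.] [172. 161.]
[536.  55.] [166. 108.]
[459.  53.] [161.  77.]
```

View pics/end.png

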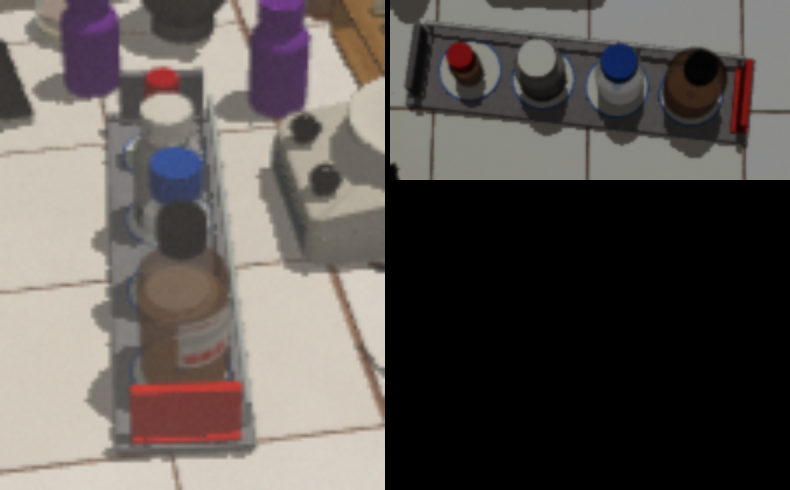

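All four stand upright on their marks in the right order. In the top view the caps are at (701,67), (619,62), (540,57) and (460,55), within about 4 px (4-5 mm) of where I expected them.

```bash
python3 -c "
from workcell import env
print(env.close_job())"
```

```text
the job is handed in; nothing more can be done
None
```

I put the four bottles upright on the rack in height order from the red end stop (amber, blue, white, red), each about 5 mm or less from its mark's centre in the final pictures, and handed the job in at about 25 s; the verdict was not shown.

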